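# Set the jar roller's timer by clicks and start it

### The job

Set the jar roller to run for four clicks: its scale has worn off, so first turn the timer dial anticlockwise all the way back to its end stop, then clockwise exactly four clicks, and let go of it resting in that fourth click. Then press the start button beside the dial fully down and let it come up again. Leave the jar on the rollers and the two bottles beside the machine where they are.

Things in the scene. Friction and masses are not known exactly. Their poses are not given: they have to be found in the camera images.
- mixer_mid (a point): Middle of the foot of the mixer, at table level: a heavy fixed grey machine, 200 mm (x) by 400 mm (y). At its -y end a control deck 160 mm wide, its top 90 mm above the table, carries the dial and the start button; at its +y end two rubber rollers carry a jar. x points from button to dial, z up
- dial_axis (a point): Point on the timer dial's vertical axis, at the dial's underside, 92 mm above the table; fixed to the mixer and with the mixer's axes. It lies 45 mm to +x and 120 mm to -y of the mixer's middle
- dial_grip (a point): Point on the dial's axis at the height to grip, 34 mm above the dial's underside. The dial: a round grey skirt 68 mm across and 10 mm high, and on it a straight upright black bar 20 mm wide, 64 mm long, its top 50 mm above the dial's underside; one end of the bar is pointed, with a thin light line on top. x points along the bar to its pointed end, z up
- dial: The dial itself, origin on its axis at its underside. Seen from above it turns clockwise from a hard stop (the anticlockwise end, where it rests in a notch that counts as zero) through 8 clicks to a second stop, 3.85 rad in all. Clicks are unevenly spaced, 0.35 to 0.6 rad apart, and not marked. At the start it is at least one click from the anticlockwise stop
- dial_tip (a point): Near the bar's pointed end, 30 mm from the axis; turns with the dial. Clicks feel so: leaving one the spring resists by 0.1 to 0.2 N m, fading to nothing half-way to the next, then pulls onward ever harder; as the dial drops in, that pull flips abruptly to resistance. Let go, it settles in the nearer click. At a stop resistance just keeps growing; 0.7 N m tells and does no harm
- start_top (a point): Middle of the top of the start button, a round grey spring button 40 mm across in a black housing on the deck, 107 mm from the dial's axis to the mixer's -x side; z up. It goes down 6 mm; fully down takes about 5 N, and it springs back up when released
- start (a joint): How far the start button is pressed: 0 m up, 0.006 m fully down
- jar_mid (a point): Middle of a black screw-lid dye jar, 76 mm across and 127 mm long, lying on the two rollers at the mixer's +y end, its axis along the mixer's y and 97 mm above the table. To be left alone
- bottle_a_mid (a point): Middle, 75 mm above the table, of a loose squeeze bottle standing beside the mixer's +y end, 62 mm across, 190 mm tall with its nozzle. To be left alone
- bottle_b_mid (a point): Middle, 75 mm above the table, of a second such squeeze bottle standing beside the mixer's -y end. To be left alone

How it is judged:
By the outcome, as a careful person would: the job done as asked, in the order asked, and still so for the second after the job is handed in, with the robot touching nothing.
It also fails if it takes over 72 s, if anything falls off the work surface, if the arm or the gripper's body presses on something with over 40 N, if the wrist force passes 120 N, or if a joint passes its speed limit or range.

### The arm

A 7-joint arm with a two-finger parallel gripper is mounted at the origin on the work surface. World frame = base frame: x ahead of the robot, y to its left, z up, the work surface at z = 0. Lengths are in mm, angles in rad, forces in N, time in s.
With the tool pointing down it reaches from about 400 to 850 mm from the base axis. Payload 4.4 kg.
Tool frame: the origin (TCP) lies at the very end of the fingers, on their centre line; the grasp point (between the pads) lies 19 mm behind it; z points along the fingers, y is the direction in which the jaws open and shut (so a half turn about z gives the same grasp; the last joint's range is limited). The gripper opens to 94 mm and grips with 3 to 60 N. Pads are 16 mm wide; open, the fingers measure 119 mm over their backs; the gripper's body (75 mm by 177 mm) begins 78 mm behind the grasp point.
Start: joints at [-1.294, 0.628, 0.038, 1.517, -0.027, 0.996, -0.02], TCP at [218.458, 612.205, 205.478] pointing down, gripper open.
Joint ranges: [-3.06, 3.06], [-0.37, 2.12], [-1.25, 1.32], [0.18, 2.47], [-1.1, 4.24], [0.23, 1.98], [-2.94, 2.94]. Speed limits (rad/s): [2.57, 2.57, 3.14, 3.14, 3.14, 3.14, 3.14].

### API

Orientations are given as a 3x3 rotation matrix whose columns are the frame's x, y, z axes.
In Python, from rig import env gives the robot as it stands. The module is installed in compiled form; this text tells all that it offers.
- The arm moves only by the shell command python3 -m creep 'ROWS' [FORCE]. ROWS is JSON, a list of rows, each a list of 3 entries, a list of its own where there are three numbers: the turn, a rotation vector about the world's x, y, z as a fraction of full scale, then the shift along the world's x, y, z as a fraction of full scale, then the closure, from 0 (fully open) to 1 (shut). A call has 1 to 10 rows; each row is the pose to reach, as a shift and turn from the pose commanded when the call began; what a row does not reach only later rows make up. Full scale, the value 1, is 0.4 m for a shift and 0.5 rad for a turn. A row lasts 1/10 s, in which the tool goes at most 50 mm and 8.59 degrees, less where a joint would pass 70% of its speed; a pose out of reach is approached as far as the arm can. A call with a number of a shift or a turn outside -1 to 1 is refused whole. A call with a gripper value outside its range is refused whole. The fingers move at their own pace and stop on an object; FORCE is the grip in N (left out, the last holds). Time passes only in rows, so rows that repeat a pose let the fingers close. It gives the time, the measured TCP pose, the force and the opening at its end, in the units of the state.
- env.read_state(): the state, without advancing time (a new reading comes with each control period).
- env.grab_frame(name): name is "scene" or "top" or "wrist"; returns a dict with "color" (400x640x3 uint8, red, green, blue), "vfov" (degrees; the focal length in pixels is half the picture's height over the tangent of half this angle, whatever the lens; pixels are square), "cx", "cy" (the principal point, pixels), "world_from_camera" (4x4, takes a point from camera to world coordinates). Camera axes: x right, y down, z forward; pixel columns grow to the right and rows downward; lengths in mm; the calibration is good to about 2 mm. A picture is of the moment at which its call begins. There is no depth.
- env.hand_in(): hands the job in, once; it reports no verdict.
The state is a dict: "clock": time; "joint_pos": joint angles; "qd": joint speeds; "joint_torque": joint torques, N m; "tcp_pos": TCP position; "ee_rot": TCP orientation; "wrist_force": force on the tool from outside, world axes, zero at the start; "torque": the same for the moment, N m; "finger_gap": finger opening in mm.
Only numpy, scipy, OpenCV 4.12 (cv2) and the standard library are available. Lean on these libraries where they do the work, as an engineer would, in place of code of your own. Each camera call takes 0.05 s, during which the arm holds its last target.

## Working session

There is one attempt and no reset: what is moved stays moved. The work goes in short steps, Python scripts to look and compute and a shell command to move; the robot and the scene stay as the last step left them, time stands still between calls to the robot, and variables do not carry over. Pictures are saved under pics/ and viewed, and the job is handed in when it is done.

```bash
mkdir -p pics; ls
python3 - <<'E'
from rig import env
import cv2
s=env.read_state(); print(s)
for n in ["scene","top","wrist"]:
    f=env.grab_frame(n); cv2.imwrite(f"pics/{n}0.png",f["color"][:,:,::-1]); print(n,f["vfov"],f["cx"],f["cy"],f["world_from_camera"].round(3).tolist())
E
```

```text
pics
{'clock': 0.0, 'joint_pos': array([-1.29378496,  0.62928678,  0.03844999,  1.51832123, -0.02699634,
        0.99629736, -0.01999477]), 'qd': array([-0.00056334, -0.00273337,  0.00087442, -0.001958  ,  0.00030067,
       -0.00095572, -0.00263436]), 'joint_torque': array([-1.92604894e-04, -5.49720311e+01,  1.14349511e+00, -1.86641175e+01,
       -5.22058527e-02,  2.35699763e-02,  1.74598113e-04]), 'tcp_pos': array([218.25108498, 611.58504681, 204.60768624]), 'ee_rot': array([[-9.41813992e-01,  3.36134007e-01, -5.77345602e-04],
       [ 3.36134502e-01,  9.41812460e-01, -1.69914742e-03],
       [-2.73899481e-05, -1.79434659e-03, -9.99998390e-01]]), 'wrist_force': array([ 0.26749804, -0.2585738 ,  0.90181005]), 'torque': array([0.02900149, 0.03840293, 0.00275603]), 'finger_gap': 94.15502825486429}
scene 45.37633935673642 324.6801254031759 188.35693354704384 [[-0.311, 0.593, -0.743, 1666.718], [0.951, 0.184, -0.25, 446.494], [-0.012, -0.784, -0.621, 999.639], [0.0, 0.0, 0.0, 1.0]]
top 57.39887498872087 320.5470196918654 201.70604378502097 [[-0.029, -0.996, 0.081, 516.705], [-0.999, 0.025, -0.041, 126.242], [0.039, -0.082, -0.996, 1009.427], [0.0, 0.0, 0.0, 1.0]]
wrist 67.55863946732187 317.16222445395965 202.44150366591498 [[0.335, 0.906, 0.257, 143.289], [0.942, -0.322, -0.093, 639.243], [-0.002, 0.273, -0.962, 384.597], [0.0, 0.0, 0.0, 1.0]]
```

View pics/scene0.png

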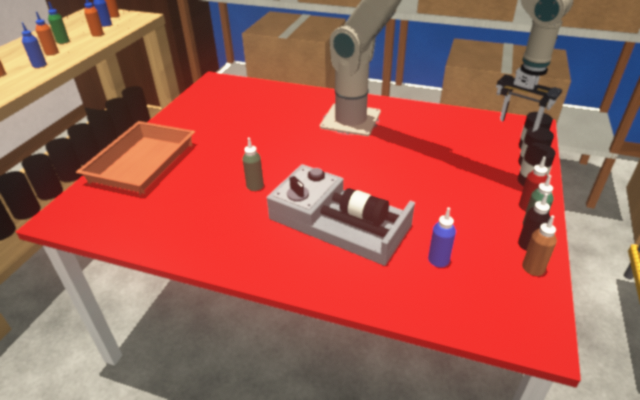

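View pics/top0.png

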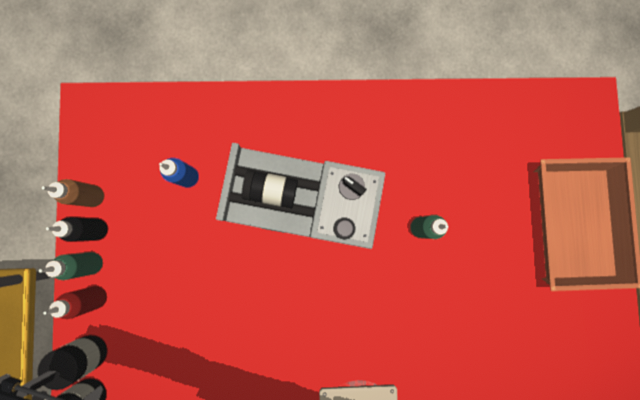

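View pics/wrist0.png

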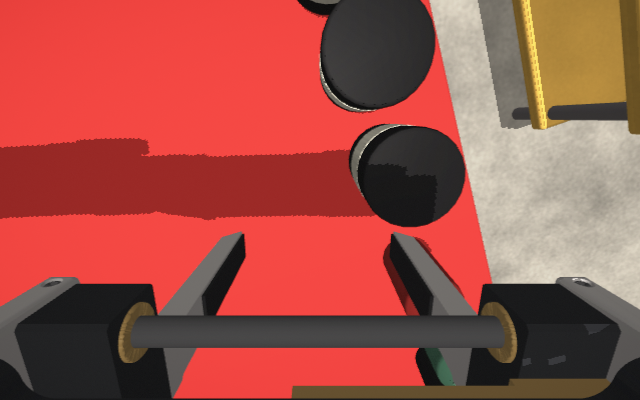

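Scene and top views show the machine: dial near (352,186) in top and (297,186) in scene, button at (344,228) in top and (316,174) in scene. I'll zoom in and measure.

```bash
cat > h.py <<'E'
import numpy as np, cv2
def ray(f,u,v):
    fl=200/np.tan(np.radians(f["vfov"])/2)
    T=np.array(f["world_from_camera"]); d=T[:3,:3]@np.array([(u-f["cx"])/fl,(v-f["cy"])/fl,1]); return T[:3,3],d/np.linalg.norm(d)
def plane(f,u,v,z):
    o,d=ray(f,u,v); return o+d*(z-o[2])/d[2]
def tri(r):
    A=0;b=0
    for o,d in r:
        P=np.eye(3)-np.outer(d,d); A=A+P; b=b+P@o
    x=np.linalg.solve(A,b); return x,[np.linalg.norm((np.eye(3)-np.outer(d,d))@(x-o)) for o,d in r]
E
python3 - <<'E'
from rig import env
import cv2,numpy as np
from h import *
S=env.grab_frame("scene");T=env.grab_frame("top")
cv2.imwrite("pics/sc.png",cv2.resize(S["color"][155:265,240:420,::-1],None,fx=4.4,fy=4.4,interpolation=cv2.INTER_CUBIC))
cv2.imwrite("pics/tc.png",cv2.resize(T["color"][135:260,205:395,::-1],None,fx=4.2,fy=4.2,interpolation=cv2.INTER_CUBIC))
print(tri([ray(S,297,188),ray(T,351,186)]),tri([ray(S,316,174),ray(T,344,228)]))
print(plane(T,352,186,130),plane(T,344,228,100))
E
```

```text
(array([627.26824683,  10.7016215 , 112.33265315]), [np.float64(1.6444681462821351), np.float64(1.6444681462820332)]) (array([523.25323322,  32.28054574,  95.73373649]), [np.float64(0.7614263229501559), np.float64(0.7614263229503053)])
[624.56866576  12.09796627 130.        ] [523.4251685   31.98489277 100.        ]
```

View pics/sc.png

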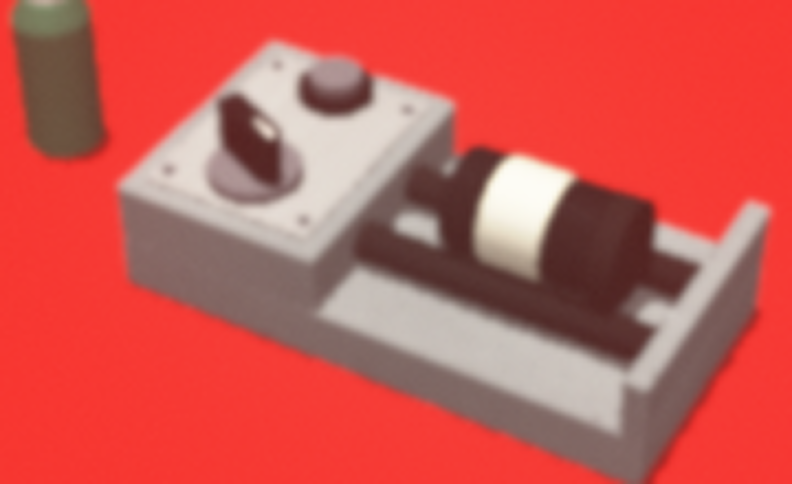

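View pics/tc.png

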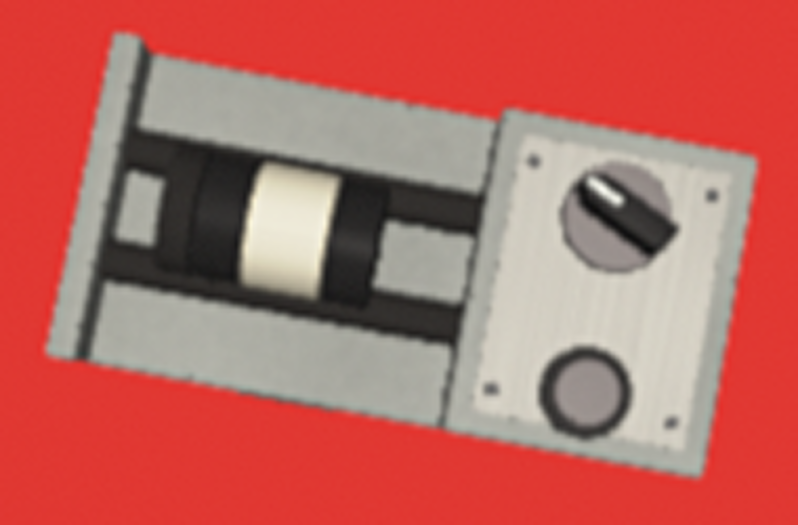

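```bash
python3 -m creep '[[[0,0,-0.2],[0,0,0.12],0],[[0,0,-0.5],[0,0,0.2],0],[[0,0,-0.8],[0.1,-0.15,0.2],0],[[0,0,-1],[0.2,-0.3,0.2],0],[[0,0,-1],[0.3,-0.45,0.2],0],[[0,0,-1],[0.4,-0.6,0.2],0],[[0,0,-1],[0.5,-0.75,0.2],0],[[0,0,-1],[0.5,-0.75,0.2],0]]'
python3 -m creep '[[[0,0,-0.2],[0.1,-0.15,0],0],[[0,0,-0.5],[0.2,-0.3,0],0],[[0,0,-0.8],[0.3,-0.45,0],0],[[0,0,-1],[0.4,-0.6,0],0],[[0,0,-1],[0.5,-0.74,-0.05],0],[[0,0,-1],[0.5,-0.74,-0.05],0]]'
python3 -m creep '[[[0,0,-0.3],[0,0,0],0],[[0,0,-0.6],[0,0,0],0],[[0,0,-0.9],[0,0,0],0],[[0,0,-1],[0,0,0],0],[[0,0,-1],[0,0,0],0]]'
python3 -m creep '[[[0,0,-0.3],[0,0,0],0],[[0,0,-0.5],[0,0,0],0],[[0,0,-0.5],[0,0,0],0]]'
python3 - <<'E'
from rig import env
import cv2
f=env.grab_frame("wrist"); cv2.imwrite("pics/w1.png",f["color"][:,:,::-1])
f=env.grab_frame("top"); cv2.imwrite("pics/t1.png",f["color"][:,:,::-1])
E
```

```text
clock: 1.05
tcp_pos: [385.6, 360.8, 285.7]
ee_rot: [[-0.666, 0.746, 0.0], [0.746, 0.666, 0.0], [0.0, 0.0, -1.0]]
wrist_force: [1.5, 0.5, -0.6]
finger_gap: 94.1
clock: 1.65
tcp_pos: [552.9, 112.9, 273.0]
ee_rot: [[-0.226, 0.974, 0.001], [0.974, 0.226, 0.0], [0.0, 0.001, -1.0]]
wrist_force: [0.3, 1.0, -0.7]
finger_gap: 93.8
clock: 2.15
tcp_pos: [551.9, 114.5, 272.7]
ee_rot: [[0.269, 0.963, -0.0], [0.963, -0.269, -0.0], [-0.0, -0.0, -1.0]]
wrist_force: [-0.1, -0.0, 0.7]
finger_gap: 94.4
clock: 2.45
tcp_pos: [551.9, 114.5, 272.8]
ee_rot: [[0.498, 0.867, -0.0], [0.867, -0.498, -0.0], [-0.0, 0.0, -1.0]]
wrist_force: [-0.4, -0.3, -0.1]
finger_gap: 93.9
```

View pics/w1.png

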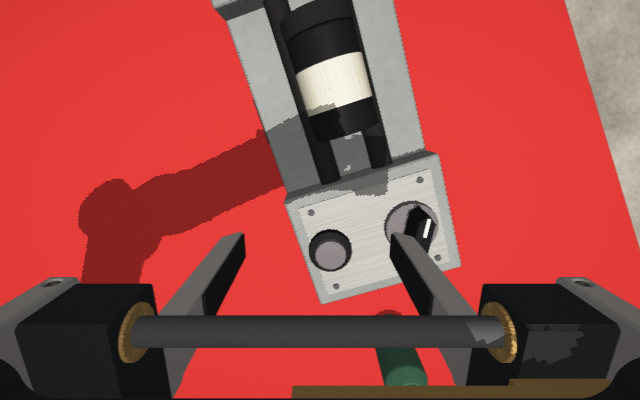

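Run:
```python
import cv2
a=cv2.imread("pics/w1.png")[140:310,280:470]; cv2.imwrite("pics/w1c.png",cv2.resize(a,None,fx=4,fy=3.5,interpolation=cv2.INTER_CUBIC))
```

```text
(no output)
```

View pics/w1c.png

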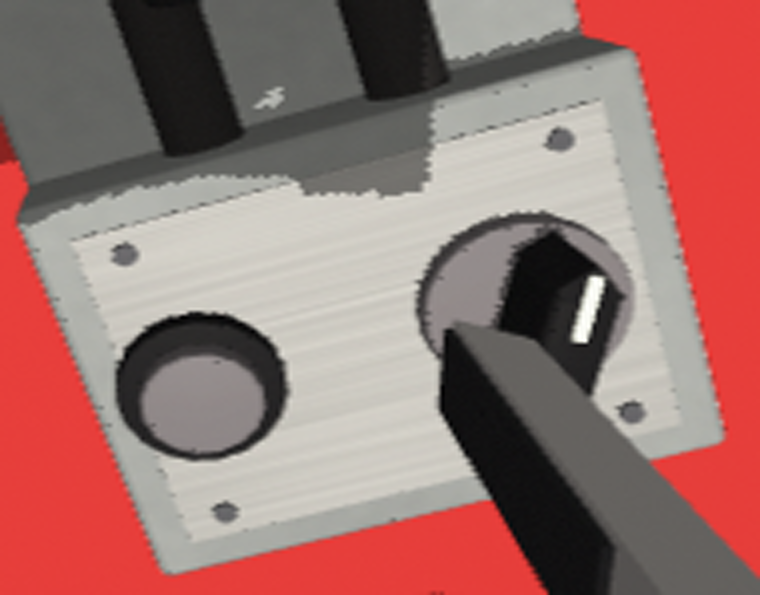

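```bash
python3 -m creep '[[[0,0,0],[0.09,-0.13,0],0],[[0,0,0],[0.185,-0.2575,0],0],[[0,0,0],[0.185,-0.2575,0],0],[[0,0,0],[0.185,-0.2575,0],0],[[0,0,0],[0.185,-0.2575,0],0]]'
python3 - <<'E'
from rig import env
import cv2,numpy as np
from h import *
f=env.grab_frame("wrist"); cv2.imwrite("pics/w2.png",f["color"][:,:,::-1]);np.save("w2.npy",f,allow_pickle=True)
cv2.imwrite("pics/w2c.png",cv2.resize(f["color"][70:270,210:420,::-1],None,fx=3,fy=3,interpolation=cv2.INTER_CUBIC))
E
```

```text
clock: 3.05
tcp_pos: [625.7, 11.3, 272.5]
ee_rot: [[0.498, 0.867, -0.001], [0.867, -0.498, 0.001], [0.0, -0.001, -1.0]]
wrist_force: [-0.7, -0.2, -0.4]
finger_gap: 94.0
```

View pics/w2c.png

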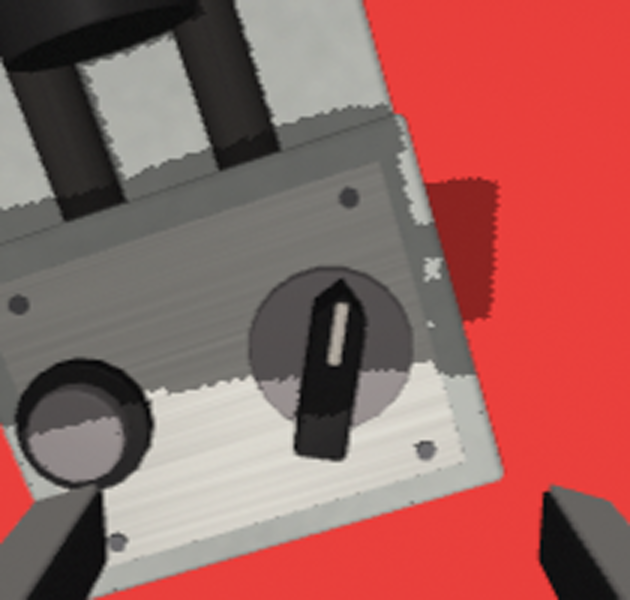

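The wrist view shows the bar between the open fingers. The skirt centre is at crop (331,348), i.e. pixel (320,186). The light line runs from (343,305) to (335,364), and the button is at (77,433).

```bash
cat > m.py <<'E'
import numpy as np
from h import *
f=np.load("w2.npy",allow_pickle=True).item()
p=lambda u,v,z:plane(f,210+u/3,70+v/3,z)
print("skirt",p(331,348,102))
a,b=p(343,305,142),p(335,364,142); print("line",a,b,np.arctan2(*(a-b)[[1,0]]))
a,b=p(342,280,142),p(320,458,142); print("bar",a,b,np.linalg.norm(a-b),np.arctan2(*(a-b)[[1,0]]),(a+b)/2)
a,b=p(316,300,142),p(294,455,142);c,d=p(365,320,142),p(346,460,142);print(np.arctan2(*(a-b)[[1,0]]),np.arctan2(*(c-d)[[1,0]]),np.linalg.norm(b-d))
print("button",p(77,433,108),p(85,425,97))
E
python3 m.py
python3 - <<'E'
from rig import env
from h import *
T=env.grab_frame("top");S=env.grab_frame("scene")
f=np.load("w2.npy",allow_pickle=True).item()
print("top btn",plane(T,344.5,228.1,108))
fw=lambda u,v:ray(f,210+u/3,70+v/3)
s=lambda u,v:ray(S,240+u/4.4,155+v/4.4); t=lambda u,v:ray(T,205+u/4.2,135+v/4.2)
print("skirt",tri([s(255,172),t(615,216),fw(331,348)]),"btn",tri([s(338,77),t(586,391),fw(77,433)]))
print("tail/line end",tri([t(602,183),fw(339,335)]))
print("tail",tri([t(663,243),fw(320,458)]))
E
```

```text
skirt [629.25422371  10.52973656 102.        ]
line [644.60943002  29.81048647 142.        ] [631.71070969  12.75760663 142.        ] 0.9232146934504974
bar [648.61421677  37.60875254 142.        ] [609.43112666 -15.3380089  142.        ] 65.86861239100895 0.9336956511849348 [629.02267172  11.13537182 142.        ]
0.9087827370541485 0.93028522642627 19.164623958389587
button [523.53060784  32.20344599 108.        ] [523.85311779  31.90633081  97.        ]
top btn [523.08480301  31.58416062 108.        ]
skirt (array([627.9965318 ,   9.16954313,  89.78142659]), [np.float64(1.9039296609468637), np.float64(0.8943902172259406), np.float64(1.0630090141348931)]) btn (array([521.87103171,  32.51175979, 101.55724344]), [np.float64(2.908856198445415), np.float64(2.084915914692036), np.float64(1.4745089284594415)])
tail/line end (array([639.32876475,  23.59929885, 155.26152378]), [np.float64(0.14835920044067147), np.float64(0.1483592004406197)])
tail (array([607.53653475, -14.78204517, 136.918254  ]), [np.float64(2.2980782090959218), np.float64(2.2980782090960057)])
```

```bash
python3 -m creep '[[[0,0,-0.25],[0.008,-0.001,-0.1],0.3],[[0,0,-0.25],[0.008,-0.001,-0.2],0.4],[[0,0,-0.25],[0.008,-0.001,-0.28],0.4],[[0,0,-0.25],[0.008,-0.001,-0.34],0.4],[[0,0,-0.25],[0.008,-0.001,-0.38],0.4],[[0,0,-0.25],[0.008,-0.001,-0.413],0.4],[[0,0,-0.25],[0.008,-0.001,-0.413],0.4],[[0,0,-0.25],[0.008,-0.001,-0.413],0.4]]' 10
python3 - <<'E'
from rig import env
import cv2
f=env.grab_frame("wrist"); cv2.imwrite("pics/w3.png",f["color"][:,:,::-1])
print(env.read_state())
E
```

```text
clock: 4.0
tcp_pos: [629.5, 11.6, 108.2]
ee_rot: [[0.602, 0.798, 0.001], [0.798, -0.602, 0.0], [0.001, 0.0, -1.0]]
wrist_force: [0.5, -0.1, 0.9]
finger_gap: 56.8
{'clock': 4.05, 'joint_pos': array([-0.36339983,  0.76899378,  0.51537028,  1.677363  , -0.48610365,
        0.82406589, -0.27923287]), 'qd': array([ 0.00208059, -0.00802064,  0.00451633, -0.00416133,  0.00105925,
       -0.00040236,  0.00053386]), 'joint_torque': array([-1.72405075e-01, -5.40183377e+01,  8.01968157e+00, -1.42282382e+01,
       -5.47911704e-02,  1.89792202e-02,  2.04782380e-03]), 'tcp_pos': array([629.8850608 ,  11.31193779, 108.67693312]), 'ee_rot': array([[ 6.02280795e-01,  7.98282451e-01,  1.72393674e-03],
       [ 7.98283526e-01, -6.02281829e-01,  1.03341543e-04],
       [ 1.12079151e-03,  1.31394967e-03, -9.99998509e-01]]), 'wrist_force': array([ 0.00852527,  0.85736349, -0.03363699]), 'torque': array([-0.10225961,  0.14713233, -0.00659646]), 'finger_gap': 56.29672419638328}
```

View pics/w3.png

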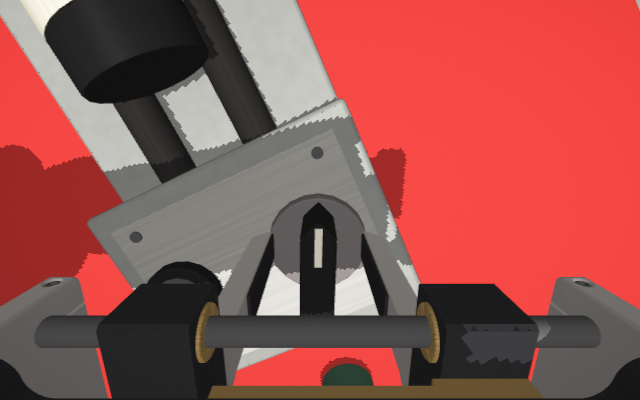

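The bar sits centred and square between the jaws, at column 318. Next: close the gripper.

```bash
cat > st.py <<'E'
from rig import env
import numpy as np
s=env.read_state();R=s["ee_rot"]
print("t%.2f y-ang %.4f tz %.3f F %s gap %.2f q5,7 %.2f %.2f pos %s"%(s["clock"],np.arctan2(R[1,1],R[0,1]),s["torque"][2],s["wrist_force"].round(1),s["finger_gap"],s["joint_pos"][4],s["joint_pos"][6],s["tcp_pos"].round(1)))
E
python3 -m creep '[[[0,0,0],[0,0,0],0.7],[[0,0,0],[0,0,0],1],[[0,0,0],[0,0,0],1],[[0,0,0],[0,0,0],1],[[0,0,0],[0,0,0],1]]' 20 >/dev/null;python3 st.py
python3 -m creep '[[[0,0,0],[0,0,0],1],[[0,0,0],[0,0,0],1],[[0,0,0],[0,0,0],1]]' 55 >/dev/null;python3 st.py
python3 -m creep '[[[0,0,0.1],[0,0,0],1]]' >/dev/null;python3 st.py
python3 -m creep '[[[0,0,0.1],[0,0,0],1]]' >/dev/null;python3 st.py
python3 -m creep '[[[0,0,0.1],[0,0,0],1]]' >/dev/null;python3 st.py
```

```text
t4.55 y-ang -0.6471 tz -0.080 F [ 2.  -1.8 -1. ] gap 19.77 q5,7 -0.49 -0.28 pos [629.3  11.  107.8]
t4.85 y-ang -0.6473 tz -0.157 F [-0.3  0.2  0.6] gap 19.51 q5,7 -0.49 -0.28 pos [629.3  11.  107.8]
t4.95 y-ang -0.5968 tz -0.241 F [-0.8  0.5  1.7] gap 19.42 q5,7 -0.47 -0.24 pos [629.3  11.  107.8]
t5.05 y-ang -0.5455 tz -0.262 F [-0.6  0.1  0.9] gap 19.61 q5,7 -0.46 -0.20 pos [629.2  11.1 107.8]
t5.15 y-ang -0.4952 tz -0.184 F [-1.1  1.2  2.2] gap 19.62 q5,7 -0.45 -0.16 pos [629.1  11.1 107.7]
```

```bash
for i in 1; do
python3 -m creep '[[[0,0,0.1],[0,0,0],1]]' >/dev/null;python3 st.py
python3 -m creep '[[[0,0,0.1],[0,0,0],1]]' >/dev/null;python3 st.py
python3 -m creep '[[[0,0,0.1],[0,0,0],1]]' >/dev/null;python3 st.py
python3 -m creep '[[[0,0,0.1],[0,0,0],1]]' >/dev/null;python3 st.py
python3 -m creep '[[[0,0,0.1],[0,0,0],1]]' >/dev/null;python3 st.py
python3 -m creep '[[[0,0,0.1],[0,0,0],1]]' >/dev/null;python3 st.py
python3 -m creep '[[[0,0,0.1],[0,0,0],1]]' >/dev/null;python3 st.py
done
```

```text
t5.25 y-ang -0.4450 tz -0.097 F [-1.   0.8  1.2] gap 19.74 q5,7 -0.43 -0.12 pos [629.   11.2 107.8]
t5.35 y-ang -0.3948 tz -0.131 F [-0.9  0.9  1.1] gap 19.52 q5,7 -0.42 -0.08 pos [628.9  11.2 107.8]
t5.45 y-ang -0.3446 tz 0.004 F [-2.   1.2  2.5] gap 20.15 q5,7 -0.41 -0.05 pos [628.8  11.2 107.8]
t5.55 y-ang -0.2945 tz 0.014 F [-1.8  1.   2.5] gap 19.78 q5,7 -0.40 -0.01 pos [628.7  11.3 107.8]
t5.65 y-ang -0.2458 tz -0.460 F [-1.8  0.6  1.4] gap 19.65 q5,7 -0.38 0.03 pos [628.7  11.3 107.7]
t5.75 y-ang -0.1959 tz -0.300 F [-1.8  0.2  2.5] gap 19.83 q5,7 -0.37 0.07 pos [628.5  11.3 107.7]
t5.85 y-ang -0.1456 tz -0.268 F [-2.1  0.8  1.8] gap 19.22 q5,7 -0.36 0.11 pos [628.5  11.3 107.7]
```

```bash
for i in 1; do
python3 -m creep '[[[0,0,0.1],[0,0,0],1]]' >/dev/null;python3 st.py
python3 -m creep '[[[0,0,0.1],[0,0,0],1]]' >/dev/null;python3 st.py
python3 -m creep '[[[0,0,0.1],[0,0,0],1]]' >/dev/null;python3 st.py
python3 -m creep '[[[0,0,0.1],[0,0,0],1]]' >/dev/null;python3 st.py
python3 -m creep '[[[0,0,0.1],[0,0,0],1]]' >/dev/null;python3 st.py
done
```

```text
t5.95 y-ang -0.0953 tz -0.237 F [-2.3 -0.5  2.4] gap 19.74 q5,7 -0.34 0.15 pos [628.4  11.4 107.7]
t6.05 y-ang -0.0450 tz -0.153 F [-2.4  0.9  2.5] gap 19.53 q5,7 -0.33 0.19 pos [628.3  11.4 107.8]
t6.15 y-ang 0.0051 tz -0.088 F [-2.4 -0.   3.3] gap 19.60 q5,7 -0.32 0.22 pos [628.2  11.4 107.8]
t6.25 y-ang 0.0553 tz -0.052 F [-3.3  0.3  2.7] gap 19.81 q5,7 -0.30 0.26 pos [628.1  11.4 107.7]
t6.35 y-ang 0.1054 tz 0.026 F [-3.2  1.5  4. ] gap 19.95 q5,7 -0.29 0.30 pos [628.   11.3 107.8]
```

```bash
for i in 1; do
python3 -m creep '[[[0,0,0.1],[0,0,0],1]]' >/dev/null;python3 st.py
python3 -m creep '[[[0,0,0.1],[0,0,0],1]]' >/dev/null;python3 st.py
python3 -m creep '[[[0,0,0.1],[0,0,0],1]]' >/dev/null;python3 st.py
done
```

```text
t6.45 y-ang 0.1545 tz -0.431 F [-4.4  2.1  3.8] gap 19.83 q5,7 -0.28 0.34 pos [627.9  11.4 107.7]
t6.55 y-ang 0.2042 tz -0.268 F [-4.1  0.3  4.4] gap 19.26 q5,7 -0.26 0.38 pos [627.8  11.4 107.7]
t6.65 y-ang 0.2544 tz -0.199 F [-3.5  0.8  3.8] gap 19.71 q5,7 -0.25 0.41 pos [627.7  11.3 107.7]
```

```bash
for i in 1; do
python3 -m creep '[[[0,0,0.1],[0,0,0],1]]' >/dev/null;python3 st.py
python3 -m creep '[[[0,0,0.1],[0,0,0],1]]' >/dev/null;python3 st.py
python3 -m creep '[[[0,0,0.1],[0,0,0],1]]' >/dev/null;python3 st.py
python3 -m creep '[[[0,0,0.1],[0,0,0],1]]' >/dev/null;python3 st.py
python3 -m creep '[[[0,0,0.1],[0,0,0],1]]' >/dev/null;python3 st.py
done
```

```text
t6.75 y-ang 0.3046 tz -0.224 F [-3.7  0.6  4.4] gap 19.39 q5,7 -0.24 0.45 pos [627.6  11.3 107.7]
t6.85 y-ang 0.3549 tz -0.146 F [-4.1  0.5  4.2] gap 19.48 q5,7 -0.22 0.49 pos [627.5  11.3 107.7]
t6.95 y-ang 0.4051 tz -0.096 F [-5.9 -0.1  5.6] gap 19.93 q5,7 -0.21 0.53 pos [627.4  11.3 107.7]
t7.05 y-ang 0.4552 tz -0.069 F [-4.1 -0.5  4.7] gap 19.47 q5,7 -0.20 0.57 pos [627.3  11.2 107.7]
t7.15 y-ang 0.5053 tz 0.002 F [-5.8 -0.5  4.8] gap 19.62 q5,7 -0.18 0.61 pos [627.2  11.2 107.7]
```

```bash
for i in 1; do
python3 -m creep '[[[0,0,0.1],[0.004,0,0],1]]' >/dev/null;python3 st.py
python3 -m creep '[[[0,0,0.1],[0,0,0],1]]' >/dev/null;python3 st.py
python3 -m creep '[[[0,0,0.1],[0,0,0],1]]' >/dev/null;python3 st.py
done
```

```text
t7.25 y-ang 0.5537 tz -0.864 F [-9.3 -0.3 10.5] gap 19.94 q5,7 -0.17 0.64 pos [627.3  11.1 107.7]
t7.35 y-ang 0.6004 tz -1.593 F [-7.5  1.   8.3] gap 19.87 q5,7 -0.16 0.68 pos [627.2  11.1 107.7]
t7.45 y-ang 0.6489 tz -1.731 F [-6.   0.8  7.1] gap 21.11 q5,7 -0.14 0.72 pos [627.4  10.8 107.7]
```

Resistance kept growing past 0.7 N m with no drop-in, so this is the end stop. I'll back off to relieve it, open, look and re-centre.

```bash
python3 -m creep '[[[0,0,-0.2],[-0.006,0,0],1],[[0,0,-0.2],[-0.006,0,0],1]]' >/dev/null;python3 st.py
python3 -m creep '[[[0,0,0],[0,0,0],0.6],[[0,0,0],[0,0,0],0.4],[[0,0,0],[0,0,0],0.4],[[0,0,0],[0,0,0],0.4]]' 10 >/dev/null;python3 st.py
python3 - <<'E'
from rig import env
import cv2,numpy as np
f=env.grab_frame("wrist"); cv2.imwrite("pics/w4.png",f["color"][:,:,::-1]);np.save("w4.npy",f,allow_pickle=True)
E
```

```text
t7.65 y-ang 0.5522 tz -0.172 F [-2.3 -0.4  3.9] gap 19.89 q5,7 -0.17 0.64 pos [627.4  10.7 107.7]
t8.05 y-ang 0.5538 tz -0.024 F [ 0.3 -0.   0.2] gap 48.51 q5,7 -0.17 0.64 pos [628.6  11.1 107.6]
```

View pics/w4.png

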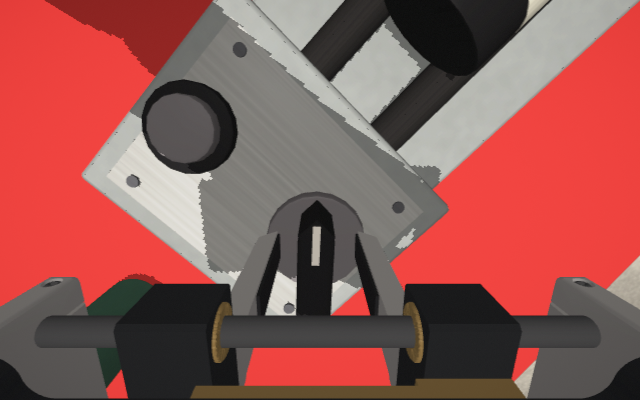

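```bash
python3 - <<'E'
import numpy as np,cv2
from h import *
f=np.load("w4.npy",allow_pickle=True).item()
for n,p in(("w3",None),("w4",None)):
    im=cv2.imread(f"pics/{n}.png")
    m=(im.min(2)>130).astype(np.uint8); m[:, :300]=0;m[:,335:]=0;m[:215]=0;m[275:]=0
    k,l,s,c=cv2.connectedComponentsWithStats(m); i=1+np.argmax(s[1:,4]); ys,xs=np.nonzero(l==i)
    for r in (ys.min()+3,ys.max()-3): print(n,r,xs[ys==r].mean())
    if n=="w4":
        a=plane(f,xs[ys==ys.min()+3].mean(),ys.min()+3,142);b=plane(f,xs[ys==ys.max()-3].mean(),ys.max()-3,142); d=a-b; print(np.arctan2(d[1],d[0]),a,b)
        # axis distance from line through TCP
        t=np.array([628.6,11.1]); u=d[:2]/np.linalg.norm(d[:2]); w=t-b[:2]; print("offset of line from tcp (perp)",-(w-u*(w@u)))
E
python3 st.py
```

```text
w3 232 318.5
w3 264 318.0
w4 230 316.5
w4 262 315.0
2.0810394512692794 [615.9238991   31.35442009 142.        ] [624.87807075  15.35562721 142.        ]
offset of line from tcp (perp) [-1.02049064 -0.57114611]
t8.10 y-ang 0.5536 tz -0.005 F [-0.1 -0.5 -0. ] gap 52.70 q5,7 -0.17 0.64 pos [628.6  11.1 107.6]
```

The bar rests at 2.081 rad, so zero is jaw angle 0.510. The starting angle of 0.925 was therefore click 3. I'll re-centre, grip and turn clockwise.

```bash
python3 -m creep '[[[0,0,-0.087],[-0.0025,-0.0014,0],0.5],[[0,0,-0.087],[-0.0025,-0.0014,0],0.7],[[0,0,-0.087],[-0.0025,-0.0014,0],1],[[0,0,-0.087],[-0.0025,-0.0014,0],1],[[0,0,-0.087],[-0.0025,-0.0014,0],1],[[0,0,-0.087],[-0.0025,-0.0014,0],1]]' 20 >/dev/null;python3 st.py
python3 -m creep '[[[0,0,0],[0,0,0],1],[[0,0,0],[0,0,0],1]]' 45 >/dev/null;python3 st.py
python3 -m creep '[[[0,0,0.1],[0,0,0],1],[[0,0,0.1],[0,0,0],1]]' >/dev/null;python3 st.py
python3 -m creep '[[[0,0,-0.1],[0,0,0],1],[[0,0,-0.1],[0,0,0],1]]' >/dev/null;python3 st.py
python3 -m creep '[[[0,0,-0.1],[0,0,0],1]]' >/dev/null;python3 st.py
python3 -m creep '[[[0,0,-0.1],[0,0,0],1]]' >/dev/null;python3 st.py
python3 -m creep '[[[0,0,-0.1],[0,0,0],1]]' >/dev/null;python3 st.py
python3 -m creep '[[[0,0,-0.1],[0,0,0],1]]' >/dev/null;python3 st.py
python3 -m creep '[[[0,0,-0.1],[0,0,0],1]]' >/dev/null;python3 st.py
```

```text
t8.70 y-ang 0.5100 tz 0.096 F [-0.2 -0.5 -0.5] gap 19.55 q5,7 -0.18 0.61 pos [627.5  10.5 107.7]
t8.90 y-ang 0.5097 tz 0.043 F [ 0.4 -0.4 -0.5] gap 19.73 q5,7 -0.18 0.61 pos [627.5  10.5 107.7]
t9.10 y-ang 0.5558 tz -1.140 F [ 0.8  0.9 -0.1] gap 19.98 q5,7 -0.17 0.65 pos [627.5  10.5 107.7]
t9.30 y-ang 0.5097 tz 0.078 F [0.7 0.2 0.3] gap 19.94 q5,7 -0.18 0.61 pos [627.5  10.5 107.7]
t9.40 y-ang 0.4614 tz 0.316 F [0.7 0.4 0.2] gap 19.61 q5,7 -0.19 0.57 pos [627.5  10.5 107.7]
t9.50 y-ang 0.4104 tz 0.244 F [ 1.3 -0.2 -1. ] gap 19.84 q5,7 -0.21 0.53 pos [627.6  10.6 107.7]
t9.60 y-ang 0.3601 tz 0.163 F [ 1.   0.5 -1.1] gap 20.15 q5,7 -0.22 0.50 pos [627.6  10.6 107.7]
t9.70 y-ang 0.3099 tz 0.185 F [ 0.5  0.1 -0.8] gap 19.92 q5,7 -0.24 0.46 pos [627.7  10.6 107.7]
t9.80 y-ang 0.2597 tz 0.098 F [ 0.7  0.2 -0.4] gap 19.89 q5,7 -0.25 0.42 pos [627.8  10.7 107.7]
```

Stop confirmed: −1.14 N m at 0.05 rad past zero, and the dial springs free the other way. Continuing clockwise towards click 1, expected near 0.13.

```bash
for i in 1; do
python3 -m creep '[[[0,0,-0.1],[0,0,0],1]]' >/dev/null;python3 st.py
python3 -m creep '[[[0,0,-0.06],[0,0,0],1]]' >/dev/null;python3 st.py
python3 -m creep '[[[0,0,-0.06],[0,0,0],1]]' >/dev/null;python3 st.py
python3 -m creep '[[[0,0,-0.06],[0,0,0],1]]' >/dev/null;python3 st.py
python3 -m creep '[[[0,0,-0.06],[0,0,0],1]]' >/dev/null;python3 st.py
python3 -m creep '[[[0,0,-0.1],[0,0,0],1]]' >/dev/null;python3 st.py
python3 -m creep '[[[0,0,-0.1],[0,0,0],1]]' >/dev/null;python3 st.py
python3 -m creep '[[[0,0,-0.1],[0,0,0],1]]' >/dev/null;python3 st.py
done
```

```text
t9.90 y-ang 0.2095 tz 0.072 F [ 0.8  1.  -0.8] gap 19.74 q5,7 -0.26 0.38 pos [627.8  10.7 107.7]
t10.00 y-ang 0.1795 tz 0.064 F [ 2.  -0.1 -1.6] gap 19.62 q5,7 -0.27 0.36 pos [627.9  10.6 107.7]
t10.10 y-ang 0.1489 tz -0.002 F [ 1.6  0.2 -2.8] gap 19.92 q5,7 -0.28 0.33 pos [627.9  10.6 107.7]
t10.20 y-ang 0.1182 tz 0.081 F [ 2.1  0.3 -2. ] gap 19.32 q5,7 -0.29 0.31 pos [627.9  10.7 107.7]
t10.30 y-ang 0.0885 tz 0.408 F [ 2.8  0.3 -2.1] gap 19.70 q5,7 -0.29 0.29 pos [627.9  10.7 107.7]
t10.40 y-ang 0.0385 tz 0.331 F [ 3.6  1.2 -3.6] gap 19.82 q5,7 -0.31 0.25 pos [628.   10.6 107.7]
t10.50 y-ang -0.0122 tz 0.209 F [ 3.8  0.9 -3.1] gap 19.76 q5,7 -0.32 0.21 pos [628.1  10.7 107.7]
t10.60 y-ang -0.0625 tz 0.247 F [ 3.2  0.1 -3.4] gap 19.60 q5,7 -0.33 0.17 pos [628.2  10.7 107.7]
```

```bash
for i in 1; do
python3 -m creep '[[[0,0,-0.1],[0.002,0,0],1]]' >/dev/null;python3 st.py
python3 -m creep '[[[0,0,-0.1],[0,0,0],1]]' >/dev/null;python3 st.py
python3 -m creep '[[[0,0,-0.06],[0,0,0],1]]' >/dev/null;python3 st.py
python3 -m creep '[[[0,0,-0.06],[0,0,0],1]]' >/dev/null;python3 st.py
python3 -m creep '[[[0,0,-0.06],[0,0,0],1]]' >/dev/null;python3 st.py
python3 -m creep '[[[0,0,-0.06],[0,0,0],1]]' >/dev/null;python3 st.py
python3 -m creep '[[[0,0,-0.06],[0,0,0],1]]' >/dev/null;python3 st.py
python3 -m creep '[[[0,0,-0.1],[0,0,0],1]]' >/dev/null;python3 st.py
python3 -m creep '[[[0,0,-0.1],[0,0,0],1]]' >/dev/null;python3 st.py
done
```

```text
t10.70 y-ang -0.1127 tz 0.113 F [ 1.   0.1 -0.8] gap 19.72 q5,7 -0.35 0.13 pos [628.2  10.6 107.7]
t10.80 y-ang -0.1630 tz 0.045 F [ 1.5  0.2 -1.4] gap 19.79 q5,7 -0.36 0.10 pos [628.3  10.6 107.7]
t10.90 y-ang -0.1926 tz 0.106 F [ 2.3  0.4 -1.3] gap 19.61 q5,7 -0.37 0.07 pos [628.4  10.6 107.7]
t11.00 y-ang -0.2223 tz 0.059 F [ 1.8  0.5 -2.2] gap 19.76 q5,7 -0.38 0.05 pos [628.3  10.6 107.7]
t11.10 y-ang -0.2526 tz 0.018 F [ 2.7  0.3 -2.5] gap 19.83 q5,7 -0.39 0.03 pos [628.4  10.6 107.7]
t11.20 y-ang -0.2829 tz -0.033 F [ 2.6  0.9 -2.9] gap 20.15 q5,7 -0.39 0.00 pos [628.4  10.6 107.7]
t11.30 y-ang -0.3125 tz 0.279 F [ 3.1  1.5 -2.4] gap 19.92 q5,7 -0.40 -0.02 pos [628.5  10.6 107.7]
t11.40 y-ang -0.3618 tz 0.407 F [ 3.7  0.9 -1.9] gap 19.91 q5,7 -0.41 -0.06 pos [628.5  10.5 107.7]
t11.50 y-ang -0.4125 tz 0.292 F [ 3.2  0.8 -2.1] gap 19.26 q5,7 -0.43 -0.10 pos [628.5  10.5 107.7]
```

```bash
for i in 1; do
python3 -m creep '[[[0,0,-0.1],[0.0015,0,0],1]]' >/dev/null;python3 st.py
python3 -m creep '[[[0,0,-0.1],[0,0,0],1]]' >/dev/null;python3 st.py
python3 -m creep '[[[0,0,-0.1],[0,0,0],1]]' >/dev/null;python3 st.py
python3 -m creep '[[[0,0,-0.06],[0,0,0],1]]' >/dev/null;python3 st.py
python3 -m creep '[[[0,0,-0.06],[0,0,0],1]]' >/dev/null;python3 st.py
python3 -m creep '[[[0,0,-0.06],[0,0,0],1]]' >/dev/null;python3 st.py
python3 -m creep '[[[0,0,-0.06],[0,0,0],1]]' >/dev/null;python3 st.py
python3 -m creep '[[[0,0,-0.06],[0,0,0],1]]' >/dev/null;python3 st.py
python3 -m creep '[[[0,0,-0.06],[0,0,0],1]]' >/dev/null;python3 st.py
python3 -m creep '[[[0,0,-0.06],[0,0,0],1]]' >/dev/null;python3 st.py
done
```

```text
t11.60 y-ang -0.4629 tz 0.210 F [ 1.   0.4 -0.8] gap 19.59 q5,7 -0.44 -0.14 pos [628.6  10.5 107.7]
t11.70 y-ang -0.5131 tz 0.167 F [ 2.9  0.4 -2.6] gap 19.90 q5,7 -0.45 -0.17 pos [628.7  10.5 107.7]
t11.80 y-ang -0.5634 tz 0.087 F [ 1.9  0.3 -2.8] gap 19.64 q5,7 -0.47 -0.21 pos [628.8  10.4 107.7]
t11.90 y-ang -0.5929 tz 0.066 F [ 2.8  0.3 -2.8] gap 19.66 q5,7 -0.47 -0.24 pos [628.8  10.4 107.7]
t12.00 y-ang -0.6226 tz 0.059 F [ 1.8  0.1 -0.9] gap 19.74 q5,7 -0.48 -0.26 pos [628.8  10.4 107.7]
t12.10 y-ang -0.6528 tz 0.106 F [ 1.4  0.1 -2.2] gap 19.88 q5,7 -0.49 -0.28 pos [628.8  10.4 107.7]
t12.20 y-ang -0.6830 tz 0.067 F [ 2.3 -0.1 -2.1] gap 19.88 q5,7 -0.50 -0.31 pos [628.8  10.3 107.7]
t12.30 y-ang -0.7132 tz -0.056 F [ 2.7  0.2 -1.9] gap 19.87 q5,7 -0.50 -0.33 pos [628.9  10.3 107.7]
t12.40 y-ang -0.7433 tz -0.006 F [ 2.2 -0.3 -2.5] gap 19.60 q5,7 -0.51 -0.35 pos [628.9  10.3 107.7]
t12.50 y-ang -0.7733 tz -0.000 F [ 2.6 -0.1 -2.1] gap 19.79 q5,7 -0.52 -0.38 pos [629.   10.3 107.7]
```

```bash
for i in 1; do
python3 -m creep '[[[0,0,-0.06],[0.001,0,0],1]]' >/dev/null;python3 st.py
python3 -m creep '[[[0,0,-0.06],[0,0,0],1]]' >/dev/null;python3 st.py
python3 -m creep '[[[0,0,-0.06],[0,0,0],1]]' >/dev/null;python3 st.py
done
```

```text
t12.60 y-ang -0.8023 tz 0.353 F [ 1.  -0.7 -0.8] gap 19.49 q5,7 -0.53 -0.40 pos [629.   10.2 107.7]
t12.70 y-ang -0.8312 tz 0.744 F [ 2.6 -0.4 -1.8] gap 19.80 q5,7 -0.53 -0.42 pos [629.   10.2 107.7]
t12.80 y-ang -0.8617 tz 0.001 F [ 0.3 -1.2 -0.3] gap 20.11 q5,7 -0.54 -0.45 pos [629.   10.2 107.7]
```

```bash
python3 st.py
cat > ang.py <<'E'
import sys
from rig import env
from h import *
n=sys.argv[1]
f=env.grab_frame("wrist"); im=f["color"]; cv2.imwrite(f"pics/{n}.png",im[:,:,::-1])
m=(im.min(2)>130).astype(np.uint8); m[:, :305]=0;m[:,330:]=0;m[:222]=0;m[272:]=0
k,l,s,c=cv2.connectedComponentsWithStats(m); i=1+np.argmax(s[1:,4]); ys,xs=np.nonzero(l==i)
c=np.polyfit(ys,xs,1); r0,r1=ys.min()+2,ys.max()-2
a=plane(f,np.polyval(c,r0),r0,142);b=plane(f,np.polyval(c,r1),r1,142); d=a-b
R=env.read_state()["ee_rot"];
print("line px",s[i],"bar",np.arctan2(d[1],d[0]),"tool x ang",np.arctan2(R[1,0],R[0,0]))
E
python3 ang.py w5;python3 st.py
```

```text
t12.80 y-ang -0.8617 tz 0.001 F [ 0.3 -1.2 -0.3] gap 20.11 q5,7 -0.54 -0.45 pos [629.   10.2 107.7]
line px [314 227   7  39 273] bar 0.7099068004783128 tool x ang 0.7062429120680379
t12.85 y-ang -0.8646 tz 0.027 F [ 2.4 -0.8 -1.7] gap 19.86 q5,7 -0.54 -0.45 pos [629.   10.2 107.7]
```

View pics/w5.png

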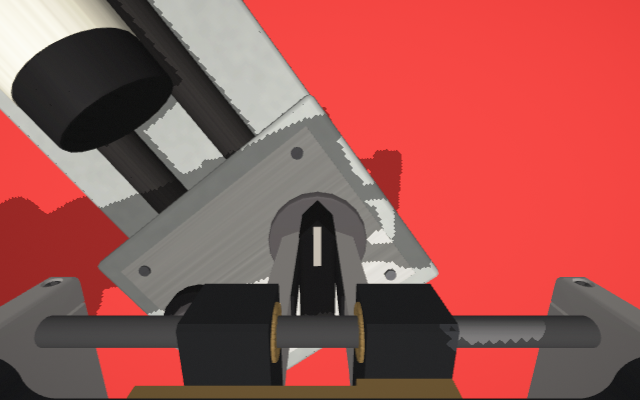

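The detents so far are at about 0.12 and −0.28, with a third flip at about −0.79. That third one showed an odd spike, so I'll let go and see where the dial settles.

```bash
python3 -m creep '[[[0,0,0],[0,0,0],0.7],[[0,0,0],[0,0,0],0.6],[[0,0,0],[0,0,0],0.5],[[0,0,0],[0,0,0],0.5],[[0,0,0],[0,0,0],0.5]]' 10 >/dev/null;python3 st.py; python3 ang.py w6
```

```text
t13.35 y-ang -0.8607 tz 0.041 F [-0.5 -0.2  0.3] gap 46.77 q5,7 -0.54 -0.44 pos [629.   10.5 107.7]
line px [314 227   8  39 310] bar 0.7113695690492656 tool x ang 0.7101429657050031
```

View pics/w6.png

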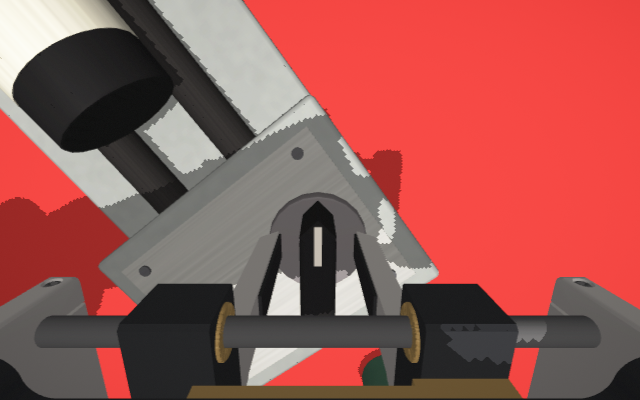

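The dial stayed at −0.860 after release, so I need static readings. I'll regrip and step on slowly, holding between steps.

```bash
python3 -m creep '[[[0,0,0],[0,0,0],0.8],[[0,0,0],[0,0,0],1],[[0,0,0],[0,0,0],1],[[0,0,0],[0,0,0],1]]' 20 >/dev/null;python3 st.py
python3 -m creep '[[[0,0,0],[0,0,0],1],[[0,0,0],[0,0,0],1]]' 45 >/dev/null;python3 st.py
python3 -m creep '[[[0,0,-0.04],[0,0,0],1],[[0,0,-0.04],[0,0,0],1]]' >/dev/null;python3 st.py
python3 -m creep '[[[0,0,-0.04],[0,0,0],1],[[0,0,-0.04],[0,0,0],1]]' >/dev/null;python3 st.py
python3 -m creep '[[[0,0,-0.04],[0,0,0],1],[[0,0,-0.04],[0,0,0],1]]' >/dev/null;python3 st.py
python3 -m creep '[[[0,0,-0.04],[0,0,0],1],[[0,0,-0.04],[0,0,0],1]]' >/dev/null;python3 st.py
python3 -m creep '[[[0,0,-0.04],[0,0,0],1],[[0,0,-0.04],[0,0,0],1]]' >/dev/null;python3 st.py
```

```text
t13.80 y-ang -0.8605 tz 0.103 F [-0.3  0.5 -0.5] gap 19.82 q5,7 -0.54 -0.44 pos [629.3  10.4 107.7]
t14.00 y-ang -0.8603 tz 0.065 F [-0.5 -0.6 -1. ] gap 19.90 q5,7 -0.54 -0.44 pos [629.2  10.4 107.7]
t14.20 y-ang -0.8804 tz 0.322 F [ 0.2 -0.3 -0.1] gap 19.89 q5,7 -0.55 -0.46 pos [629.2  10.4 107.7]
t14.40 y-ang -0.9014 tz 0.236 F [ 0.5 -0.9 -1.1] gap 19.65 q5,7 -0.55 -0.48 pos [629.3  10.4 107.7]
t14.60 y-ang -0.9215 tz 0.175 F [ 1.1 -0.3 -0.2] gap 19.74 q5,7 -0.56 -0.49 pos [629.3  10.3 107.7]
t14.80 y-ang -0.9414 tz 0.230 F [ 1.7 -0.7 -1.1] gap 20.03 q5,7 -0.56 -0.51 pos [629.3  10.3 107.6]
t15.00 y-ang -0.9616 tz 0.150 F [ 1.  -1.9 -0.8] gap 19.61 q5,7 -0.57 -0.52 pos [629.4  10.3 107.7]
```

```bash
python3 -m creep '[[[0,0,-0.06],[0,0,0],1],[[0,0,-0.06],[0,0,0],1]]' >/dev/null;python3 st.py
python3 -m creep '[[[0,0,-0.06],[0,0,0],1],[[0,0,-0.06],[0,0,0],1]]' >/dev/null;python3 st.py
python3 -m creep '[[[0,0,-0.06],[0,0,0],1],[[0,0,-0.06],[0,0,0],1]]' >/dev/null;python3 st.py
python3 -m creep '[[[0,0,-0.06],[0,0,0],1],[[0,0,-0.06],[0,0,0],1]]' >/dev/null;python3 st.py
python3 -m creep '[[[0,0,-0.06],[0,0,0],1],[[0,0,-0.06],[0,0,0],1]]' >/dev/null;python3 st.py
```

```text
t15.20 y-ang -0.9923 tz 0.036 F [ 1.5 -1.5 -1.8] gap 19.58 q5,7 -0.57 -0.55 pos [629.3  10.2 107.7]
t15.40 y-ang -1.0220 tz 0.107 F [ 1.  -1.9 -2.1] gap 19.82 q5,7 -0.58 -0.57 pos [629.4  10.2 107.6]
t15.60 y-ang -1.0519 tz 0.008 F [ 2.1 -2.2 -2.5] gap 19.78 q5,7 -0.59 -0.59 pos [629.4  10.2 107.7]
t15.80 y-ang -1.0822 tz -0.021 F [ 2.1 -2.9 -2.7] gap 19.59 q5,7 -0.59 -0.62 pos [629.4  10.1 107.7]
t16.00 y-ang -1.1121 tz 0.008 F [ 2.8 -3.2 -3.3] gap 19.65 q5,7 -0.60 -0.64 pos [629.4  10.1 107.7]
```

```bash
python3 -m creep '[[[0,0,-0.04],[0.001,-0.001,0],1],[[0,0,-0.04],[0.001,-0.001,0],1]]' >/dev/null;python3 st.py
python3 -m creep '[[[0,0,-0.04],[0,0,0],1],[[0,0,-0.04],[0,0,0],1]]' >/dev/null;python3 st.py
python3 -m creep '[[[0,0,-0.04],[0,0,0],1],[[0,0,-0.04],[0,0,0],1]]' >/dev/null;python3 st.py
python3 -m creep '[[[0,0,-0.04],[0,0,0],1],[[0,0,-0.04],[0,0,0],1]]' >/dev/null;python3 st.py
```

```text
t16.20 y-ang -1.1314 tz -0.061 F [ 1.  -2.9 -2.7] gap 19.80 q5,7 -0.61 -0.66 pos [629.5  10.1 107.7]
t16.40 y-ang -1.1513 tz -0.017 F [ 1.8 -2.8 -1.4] gap 19.82 q5,7 -0.61 -0.67 pos [629.4  10.  107.7]
t16.60 y-ang -1.1713 tz 0.015 F [ 2.  -2.6 -0.8] gap 19.86 q5,7 -0.62 -0.69 pos [629.5  10.  107.7]
t16.80 y-ang -1.1915 tz -0.025 F [ 1.9 -3.2 -2.3] gap 19.72 q5,7 -0.62 -0.71 pos [629.5  10.  107.7]
```

```bash
python3 -m creep '[[[0,0,-0.04],[0,-0.001,0],1],[[0,0,-0.04],[0,-0.001,0],1]]' >/dev/null;python3 st.py
python3 -m creep '[[[0,0,-0.04],[0,0,0],1],[[0,0,-0.04],[0,0,0],1]]' >/dev/null;python3 st.py
python3 -m creep '[[[0,0,-0.04],[0,0,0],1],[[0,0,-0.04],[0,0,0],1]]' >/dev/null;python3 st.py
```

```text
t17.00 y-ang -1.2114 tz -0.061 F [ 1.1 -2.3 -1.6] gap 19.59 q5,7 -0.63 -0.72 pos [629.5   9.9 107.7]
t17.20 y-ang -1.2312 tz -0.079 F [ 1.5 -2.9 -0.8] gap 19.80 q5,7 -0.63 -0.74 pos [629.5   9.9 107.7]
t17.40 y-ang -1.2513 tz -0.073 F [ 1.2 -2.6 -0.7] gap 19.97 q5,7 -0.64 -0.75 pos [629.5   9.9 107.7]
```

```bash
python3 -m creep '[[[0,0,-0.04],[0,-0.001,0],1],[[0,0,-0.04],[0,-0.001,0],1]]' >/dev/null;python3 st.py
python3 -m creep '[[[0,0,-0.04],[0,0,0],1],[[0,0,-0.04],[0,0,0],1]]' >/dev/null;python3 st.py
python3 -m creep '[[[0,0,-0.04],[0,0,0],1],[[0,0,-0.04],[0,0,0],1]]' >/dev/null;python3 st.py
```

```text
t17.60 y-ang -1.2711 tz -0.075 F [ 1.9 -0.8  0.5] gap 19.88 q5,7 -0.64 -0.77 pos [629.5   9.8 107.7]
t17.80 y-ang -1.2912 tz -0.096 F [ 0.4 -0.3  0.2] gap 19.50 q5,7 -0.65 -0.78 pos [629.6   9.8 107.7]
t18.00 y-ang -1.3110 tz -0.078 F [-0.5  1.3  0.8] gap 20.02 q5,7 -0.65 -0.80 pos [629.6   9.7 107.7]
```

```bash
python3 -m creep '[[[0,0,-0.04],[0,0,0],1],[[0,0,-0.04],[0,0,0],1]]' >/dev/null;python3 st.py
python3 -m creep '[[[0,0,-0.04],[0,0,0],1],[[0,0,-0.04],[0,0,0],1]]' >/dev/null;python3 st.py
python3 -m creep '[[[0,0,-0.04],[0,0,0],1],[[0,0,-0.04],[0,0,0],1]]' >/dev/null;python3 st.py
```

```text
t18.20 y-ang -1.3301 tz 0.267 F [ 0.6  1.1 -0.6] gap 19.68 q5,7 -0.65 -0.82 pos [629.6   9.7 107.7]
t18.40 y-ang -1.3498 tz 0.546 F [0.  2.3 1.2] gap 19.61 q5,7 -0.66 -0.83 pos [629.6   9.7 107.7]
t18.60 y-ang -1.3698 tz 0.681 F [0.  1.6 0.3] gap 19.49 q5,7 -0.66 -0.85 pos [629.6   9.7 107.7]
```

```bash
python3 ang.py w7;
python3 -m creep '[[[0,0,0.04],[0,0,0],1],[[0,0,0.04],[0,0,0],1]]' >/dev/null;python3 st.py
python3 -m creep '[[[0,0,0.02],[0,0,0],1],[[0,0,0.02],[0,0,0],1]]' >/dev/null;python3 st.py
python3 ang.py w8
```

```text
line px [313 228   8  38 276] bar 0.23028460545124962 tool x ang 0.2012530371067137
t18.85 y-ang -1.3499 tz 0.584 F [0.1 2.  0.9] gap 19.83 q5,7 -0.66 -0.83 pos [629.5   9.7 107.7]
t19.05 y-ang -1.3406 tz 0.436 F [0.7 3.2 0.8] gap 19.80 q5,7 -0.66 -0.82 pos [629.5   9.7 107.6]
line px [314 228   7  38 266] bar 0.23105263833968462 tool x ang 0.2301134695353218
```

View pics/w7.png

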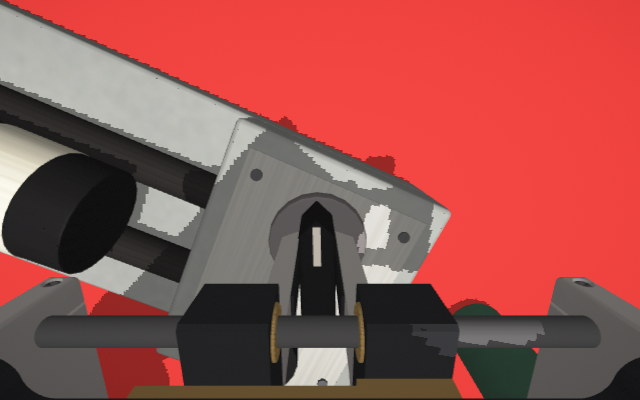

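```bash
python3 -m creep '[[[0,0,0.02],[0,0,0],1],[[0,0,0.02],[0,0,0],1]]' >/dev/null;python3 st.py
python3 -m creep '[[[0,0,0.02],[0,0,0],1],[[0,0,0.02],[0,0,0],1]]' >/dev/null;python3 st.py
python3 -m creep '[[[0,0,0.01],[0,0,0],1],[[0,0,0.01],[0,0,0],1]]' >/dev/null;python3 st.py
python3 ang.py w9
```

```text
t19.30 y-ang -1.3306 tz 0.263 F [0.1 4.1 1.6] gap 19.29 q5,7 -0.65 -0.82 pos [629.6   9.7 107.7]
t19.50 y-ang -1.3207 tz 0.092 F [-0.2  4.5  1.2] gap 19.81 q5,7 -0.65 -0.81 pos [629.5   9.7 107.7]
t19.70 y-ang -1.3158 tz -0.022 F [0.7 4.9 1.6] gap 19.35 q5,7 -0.65 -0.80 pos [629.6   9.7 107.7]
line px [314 228   7  38 266] bar 0.2559032961061638 tool x ang 0.25508742132201717
```

```bash
python3 -m creep '[[[0,0,-0.11],[0,0.001,0],1],[[0,0,-0.11],[0,0.001,0],1]]' >/dev/null;python3 st.py
python3 -m creep '[[[0,0,-0.02],[0,0,0],1],[[0,0,-0.02],[0,0,0],1]]' >/dev/null;python3 st.py
python3 -m creep '[[[0,0,-0.02],[0,0,0],1],[[0,0,-0.02],[0,0,0],1]]' >/dev/null;python3 st.py
python3 ang.py w10
```

```text
t19.95 y-ang -1.3686 tz 0.686 F [-0.   3.5  1.7] gap 20.10 q5,7 -0.66 -0.85 pos [629.5   9.6 107.6]
t20.15 y-ang -1.3788 tz 0.920 F [0.5 3.5 1.2] gap 19.82 q5,7 -0.66 -0.85 pos [629.6   9.6 107.6]
t20.35 y-ang -1.3929 tz 0.054 F [0.1 3.1 1.2] gap 19.51 q5,7 -0.67 -0.87 pos [629.6   9.6 107.7]
line px [314 228   7  38 266] bar 0.1786179053745103 tool x ang 0.17810469922948416
```

```bash
python3 st.py
python3 -m creep '[[[0,0,0.02],[0,0,0],1],[[0,0,0.02],[0,0,0],1]]' >/dev/null;python3 st.py
python3 -m creep '[[[0,0,0.02],[0,0,0],1],[[0,0,0.02],[0,0,0],1]]' >/dev/null;python3 st.py
python3 -m creep '[[[0,0,0.02],[0,0,0],1],[[0,0,0.02],[0,0,0],1]]' >/dev/null;python3 st.py
python3 -m creep '[[[0,0,-0.02],[0,0,0],1],[[0,0,-0.02],[0,0,0],1]]' >/dev/null;python3 st.py
python3 -m creep '[[[0,0,-0.02],[0,0,0],1],[[0,0,-0.02],[0,0,0],1]]' >/dev/null;python3 st.py
python3 -m creep '[[[0,0,-0.02],[0,0,0],1],[[0,0,-0.02],[0,0,0],1]]' >/dev/null;python3 st.py
python3 -m creep '[[[0,0,-0.02],[0,0,0],1],[[0,0,-0.02],[0,0,0],1]]' >/dev/null;python3 st.py
python3 -m creep '[[[0,0,-0.02],[0,0,0],1],[[0,0,-0.02],[0,0,0],1]]' >/dev/null;python3 st.py
```

```text
t20.40 y-ang -1.3927 tz 0.036 F [-0.   3.1  1. ] gap 19.73 q5,7 -0.67 -0.86 pos [629.6   9.6 107.7]
t20.60 y-ang -1.3809 tz 0.071 F [1.4 4.  0.9] gap 19.98 q5,7 -0.67 -0.86 pos [629.6   9.6 107.7]
t20.80 y-ang -1.3703 tz 0.038 F [-0.8  3.6  0.5] gap 19.32 q5,7 -0.66 -0.85 pos [629.6   9.6 107.7]
t21.00 y-ang -1.3601 tz 0.033 F [0.3 3.7 0.8] gap 19.89 q5,7 -0.66 -0.84 pos [629.6   9.6 107.6]
t21.20 y-ang -1.3705 tz 0.154 F [1.3 3.6 1.5] gap 19.57 q5,7 -0.66 -0.85 pos [629.6   9.6 107.7]
t21.40 y-ang -1.3803 tz 0.299 F [0.5 4.2 0.6] gap 19.95 q5,7 -0.67 -0.86 pos [629.6   9.6 107.6]
t21.60 y-ang -1.3902 tz 0.439 F [0.4 3.1 1.1] gap 19.55 q5,7 -0.67 -0.86 pos [629.6   9.6 107.7]
t21.80 y-ang -1.4009 tz 0.410 F [0.3 2.3 0.8] gap 19.62 q5,7 -0.67 -0.87 pos [629.6   9.6 107.6]
t22.00 y-ang -1.4112 tz 0.311 F [0.4 2.9 0.2] gap 19.94 q5,7 -0.67 -0.88 pos [629.6   9.6 107.6]
```

```bash
python3 -m creep '[[[0,0,0.1],[0,0.001,0],1],[[0,0,0.1],[0,0.001,0],1]]' >/dev/null;python3 st.py
python3 -m creep '[[[0,0,0.02],[0,0,0],1],[[0,0,0.02],[0,0,0],1]]' >/dev/null;python3 st.py
python3 -m creep '[[[0,0,0.02],[0,0,0],1],[[0,0,0.02],[0,0,0],1]]' >/dev/null;python3 st.py
python3 -m creep '[[[0,0,0.02],[0,0,0],1],[[0,0,0.02],[0,0,0],1]]' >/dev/null;python3 st.py
python3 -m creep '[[[0,0,0.02],[0,0,0],1],[[0,0,0.02],[0,0,0],1]]' >/dev/null;python3 st.py
python3 -m creep '[[[0,0,0.02],[0,0,0],1],[[0,0,0.02],[0,0,0],1]]' >/dev/null;python3 st.py
```

```text
t22.20 y-ang -1.3615 tz 0.133 F [0.7 1.7 0.1] gap 19.86 q5,7 -0.66 -0.84 pos [629.6   9.7 107.6]
t22.40 y-ang -1.3517 tz 0.086 F [-0.4  1.2 -0.2] gap 19.62 q5,7 -0.66 -0.83 pos [629.6   9.7 107.7]
t22.60 y-ang -1.3408 tz 0.084 F [-0.3  1.7  0.6] gap 19.50 q5,7 -0.66 -0.82 pos [629.5   9.7 107.7]
t22.80 y-ang -1.3304 tz 0.099 F [0.5 1.1 0.2] gap 19.16 q5,7 -0.65 -0.82 pos [629.6   9.7 107.7]
t23.00 y-ang -1.3203 tz 0.029 F [ 0.2  0.7 -0.3] gap 19.87 q5,7 -0.65 -0.81 pos [629.6   9.8 107.7]
t23.20 y-ang -1.3107 tz -0.068 F [-0.1  0.3 -0.7] gap 19.57 q5,7 -0.65 -0.80 pos [629.6   9.8 107.7]
```

The flip is bracketed at about −1.317 from both sides, so that is click 4. I'll centre there and let go.

```bash
python3 -m creep '[[[0,0,-0.012],[0,0,0],1],[[0,0,-0.012],[0,0,0],1]]' >/dev/null;python3 st.py
python3 -m creep '[[[0,0,-0.012],[0,0,0],1],[[0,0,0],[0,0,0],1]]' 4 >/dev/null;python3 st.py
python3 -m creep '[[[0,0,0],[0,0,0],0.7],[[0,0,0],[0,0,0],0.6],[[0,0,0],[0,0,0],0.5],[[0,0,0],[0,0,0],0.5],[[0,0,0],[0,0,0],0.5]]'  >/dev/null;python3 st.py; python3 ang.py w11
```

```text
t23.40 y-ang -1.3168 tz 0.033 F [-0.5  0.   0.5] gap 19.83 q5,7 -0.65 -0.81 pos [629.6   9.8 107.6]
t23.60 y-ang -1.3165 tz -0.030 F [-0.5 -1.2 -0.3] gap 19.55 q5,7 -0.65 -0.81 pos [629.5   9.8 107.6]
t24.10 y-ang -1.3165 tz -0.077 F [ 0.  -0.4  0.4] gap 46.76 q5,7 -0.65 -0.81 pos [629.6  10.1 107.7]
line px [315 228   7  39 272] bar 0.2544122246847789 tool x ang 0.2542400587316362
```

View pics/w11.png

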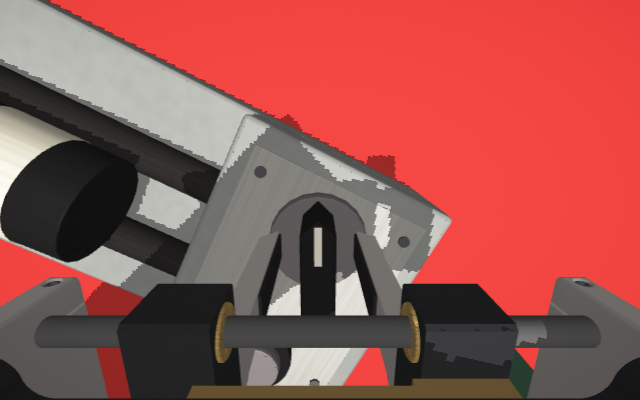

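The dial stays at its fourth click (bar angle 0.2544) with the fingers open. Next: lift and go over to the button.

```bash
python3 -m creep '[[[0,0,0],[0,0,0.06],0.5],[[0,0,0],[0,0,0.15],0.5],[[0,0,0],[0,0,0.15],0.5],[[0,0,0],[-0.12,0.03,0.15],1],[[0,0,0],[-0.24,0.05,0.15],1],[[0,0,0],[-0.266,0.055,0.15],1],[[0,0,0],[-0.266,0.055,0.15],1],[[0,0,0],[-0.266,0.055,0.15],1]]' 10 >/dev/null;python3 st.py
python3 - <<'E'
from rig import env
from h import *
f=env.grab_frame("wrist"); cv2.imwrite("pics/w12.png",f["color"][:,:,::-1]); np.save("w12.npy",f,allow_pickle=True)
E
```

```text
t24.95 y-ang -1.3159 tz 0.022 F [ 0.1 -0.   0.7] gap 10.50 q5,7 -0.58 -0.84 pos [525.1  32.1 168. ]
```

View pics/w12.png

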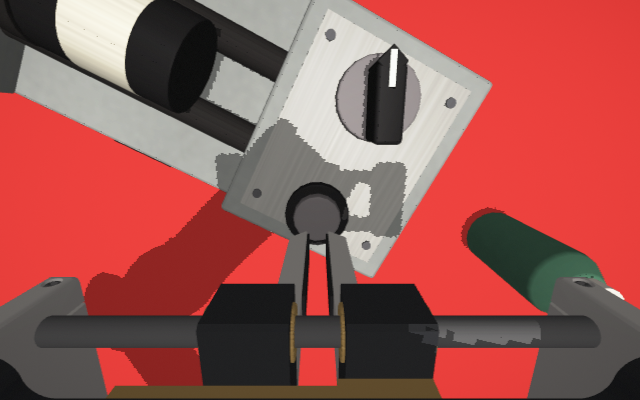

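Run:
```python
from rig import env
from h import *
T=env.grab_frame("top")
f=np.load("w12.npy",allow_pickle=True).item();g=np.load("w2.npy",allow_pickle=True).item()
print("nozzle",plane(T,442,226,185),plane(T,430,228,140))
print("btn",plane(f,317,215,108),tri([ray(f,317,215),ray(g,210+77/3,70+433/3)]))
cv2.imwrite("pics/t2.png",cv2.resize(T["color"][120:270,200:460,::-1],None,fx=3,fy=3))
```

```text
nozzle [ 520.99366403 -183.77567257  185.        ] [ 517.25762962 -171.19141018  140.        ]
btn [525.52120985  32.73324284 108.        ] (array([530.90460925,  34.4349615 , 125.55432624]), [np.float64(0.2801807472390987), np.float64(0.28018074723908676)])
```

View pics/t2.png

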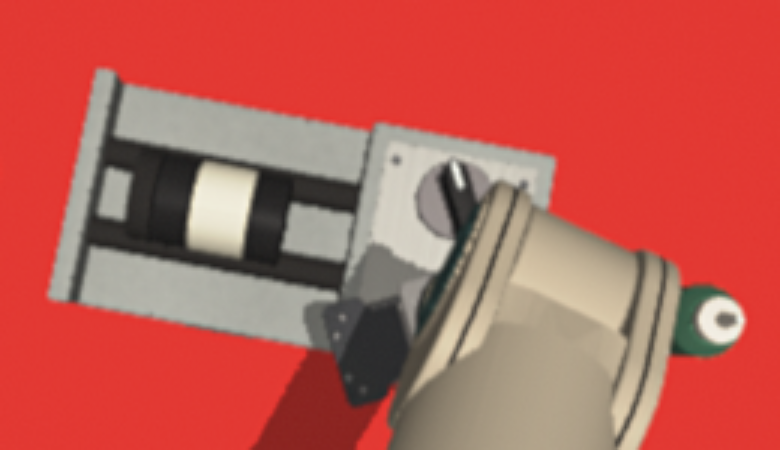

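```bash
python3 -m creep '[[[0,0,0],[-0.002,0,-0.05],1],[[0,0,0],[-0.002,0,-0.1],1],[[0,0,0],[-0.002,0,-0.1],1],[[0,0,0],[-0.002,0,-0.1],1]]' >/dev/null;python3 st.py
python3 -m creep '[[[0,0,0],[0,0,-0.01],1],[[0,0,0],[0,0,-0.01],1]]' >/dev/null;python3 st.py
python3 -m creep '[[[0,0,0],[0,0,-0.01],1],[[0,0,0],[0,0,-0.01],1]]' >/dev/null;python3 st.py
python3 -m creep '[[[0,0,0],[0,0,-0.01],1],[[0,0,0],[0,0,-0.01],1]]' >/dev/null;python3 st.py
python3 -m creep '[[[0,0,0],[0,0,-0.005],1],[[0,0,0],[0,0,-0.005],1]]' >/dev/null;python3 st.py
```

```text
t25.45 y-ang -1.3172 tz 0.024 F [ 0.4 -0.8 -0.1] gap 0.68 q5,7 -0.64 -0.79 pos [523.3  31.4 127.7]
t25.65 y-ang -1.3166 tz -0.004 F [-0.9 -1.2  0. ] gap 0.49 q5,7 -0.65 -0.78 pos [522.9  32.  124. ]
t25.85 y-ang -1.3164 tz 0.000 F [-0.6 -0.   0.6] gap 0.36 q5,7 -0.65 -0.78 pos [522.3  32.2 119.5]
t26.05 y-ang -1.3165 tz 0.021 F [0.6 1.  0.1] gap 0.66 q5,7 -0.66 -0.77 pos [522.1  32.2 115.3]
t26.25 y-ang -1.3165 tz 0.013 F [0.4 0.4 0.3] gap 0.25 q5,7 -0.66 -0.77 pos [522.3  32.1 113.5]
```

```bash
python3 -m creep '[[[0,0,0],[0,0,-0.005],1],[[0,0,0],[0,0,-0.005],1]]' >/dev/null;python3 st.py
python3 -m creep '[[[0,0,0],[0,0,-0.005],1],[[0,0,0],[0,0,-0.005],1]]' >/dev/null;python3 st.py
python3 -m creep '[[[0,0,0],[0,0,-0.005],1],[[0,0,0],[0,0,-0.005],1]]' >/dev/null;python3 st.py
python3 -m creep '[[[0,0,0],[0,0,-0.005],1],[[0,0,0],[0,0,-0.005],1]]' >/dev/null;python3 st.py
```

```text
t26.45 y-ang -1.3165 tz -0.017 F [-0.1  0.6  2.3] gap 0.01 q5,7 -0.67 -0.77 pos [522.6  32.  111.7]
t26.65 y-ang -1.3166 tz 0.015 F [0.2 0.1 2.7] gap 0.71 q5,7 -0.67 -0.76 pos [522.6  32.  109.7]
t26.85 y-ang -1.3165 tz -0.043 F [-0.1  0.5  4.3] gap 0.46 q5,7 -0.67 -0.76 pos [522.6  32.  107.7]
t27.05 y-ang -1.3167 tz 0.049 F [-1.7  1.2  8.4] gap 0.39 q5,7 -0.68 -0.76 pos [522.6  32.  106.2]
```

```bash
python3 -m creep '[[[0,0,0],[0,0,-0.004],1],[[0,0,0],[0,0,-0.004],1],[[0,0,0],[0,0,-0.004],1]]' >/dev/null;python3 st.py
python3 -m creep '[[[0,0,0],[0,0,0.02],1],[[0,0,0],[0,0,0.05],1],[[0,0,0],[0,0,0.15],1],[[0,0,0],[0,0,0.25],1],[[0,0,0],[0,0,0.3],1],[[0,0,0],[0,0,0.3],1]]' >/dev/null;python3 st.py
python3 -m creep '[[[0,0,0],[-0.1,0.12,0.1],1],[[0,0,0],[-0.2,0.24,0.1],1],[[0,0,0],[-0.3,0.36,0.1],1],[[0,0,0],[-0.3,0.5,0.1],1],[[0,0,0],[-0.3,0.6,0.1],1],[[0,0,0],[-0.3,0.6,0.1],1],[[0,0,0],[-0.3,0.6,0.1],1],[[0,0,0],[-0.3,0.6,0.1],1]]' >/dev/null;python3 st.py
python3 - <<'E'
from rig import env
from h import *
T=env.grab_frame("top");S=env.grab_frame("scene")
a=cv2.resize(T["color"][120:270,150:460,::-1],None,fx=2.5,fy=2.5,interpolation=2);cv2.imwrite("pics/t3.png",a)
cv2.imwrite("pics/s3.png",S["color"][:,:,::-1])
m=T["color"][165:205,335:370];print(np.argwhere(m.min(2)>225)[:, ::-1].mean(0)+[335,165])
E
```

```text
t27.35 y-ang -1.3169 tz -0.042 F [-5.9  0.2 21.6] gap 0.41 q5,7 -0.68 -0.76 pos [522.7  32.  105.9]
t27.95 y-ang -1.3163 tz -0.036 F [-0.1  0.5  0.2] gap 0.59 q5,7 -0.50 -0.91 pos [524.1  31.8 226.8]
t28.75 y-ang -1.3145 tz 0.004 F [ 0.2 -1.  -1. ] gap 0.23 q5,7 -0.44 -1.47 pos [401.5 272.1 263. ]
[352.   177.75]
```

View pics/t3.png

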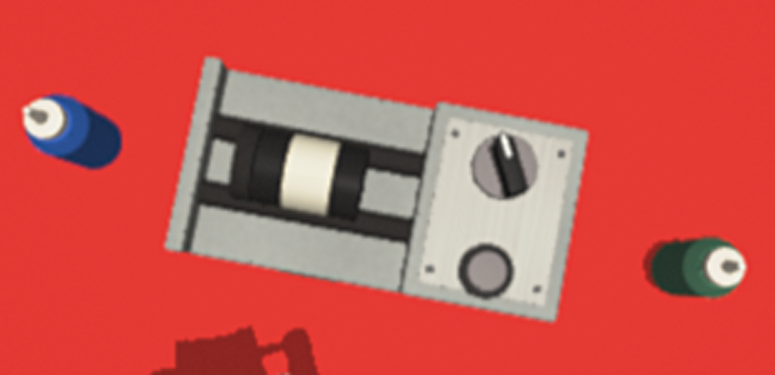

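View pics/s3.png

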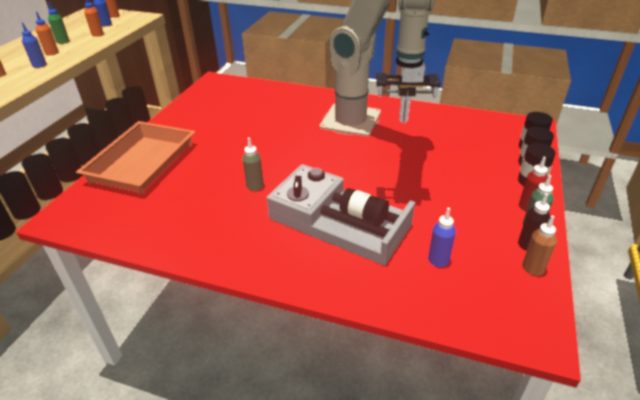

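The dial, jar and bottles are where they should be, the button is up and the arm is clear. Handing in.

```bash
python3 -c "
from rig import env
print(env.hand_in())"
```

```text
the job is handed in; nothing more can be done
None
```

I set the dial to the fourth click from its anticlockwise stop, then pressed the start button fully and released it. The job was handed in at about 29 s. The hand-in gives no verdict, so the result below rests on my own checks.

- **End stop:** I turned the dial anticlockwise until resistance kept growing, up to about 1.7 N m, with no drop-in. On re-gripping it pushed back at 1.1 N m only 0.05 rad further on. At the first contact the bar turned about 0.1 rad in the grip, so I re-centred before counting.
- **Clicks:** Turning clockwise, I felt clicks about 0.39, 0.79, 1.30 and 1.83 rad from the stop, all spaced within the stated range. I found the fourth click from both sides and let go there with almost no torque on the dial. The wrist picture showed the bar still in line with the open fingers (0.254 rad).
- **Button:** It went down about 6 mm until it bottomed out, with up to 22 N on the fingers. The last top view shows the button clear of the fingers, but I had no direct reading that it came back up. The jar and both bottles look unmoved.

**What disagreed with the description:**
- The third and fourth clicks took about 0.75–0.9 N m to push past.
- The dial stuck about 0.07 rad past the third click when I let go there.
- It also started out between clicks.
- While finding the fourth click I went about 0.1 rad beyond it and came back, well short of half-way to a fifth.

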